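# Drop the pad-spinner basket over its drive pins and press it home

### The arm

A 6-joint arm with a two-finger parallel gripper is mounted at the origin on the work surface. World frame = base frame: x ahead of the robot, y to its left, z up, the work surface at z = 0. Lengths are in mm, angles in rad, forces in N, time in s.
With the tool pointing down it reaches from about 300 to 775 mm from the base axis. Payload 14.6 kg.
Tool frame: the origin (TCP) lies on the centre line of the jaws, within the pads' length; the fingertips stand 22 mm ahead of it and the grasp point (between the pads) lies 3 mm ahead of it (manip.tcp_to_tips is the distance from the TCP to the fingertips, in mm); z points along the fingers, y is the direction in which the jaws open and shut (so a half turn about z gives the same grasp; the last joint's range is limited). The gripper opens to 94 mm and grips with 3 to 60 N. Pads are 16 mm wide; open, the fingers measure 119 mm over their backs; the gripper's body (75 mm by 177 mm) begins 78 mm behind the grasp point.
Start: joints at [-1.308, 0.3, 1.521, -0, 1.321, -0.067], TCP at [178.112, -520.351, 227.446] pointing down, gripper open.
Joint ranges: [-3.03, 3.03], [-0.79, 2.21], [0.23, 2.52], [-1.04, 4.18], [0, 3.07], [-2.55, 2.55]. Speed limits (rad/s): [2.22, 2.22, 2.57, 3.14, 3.14, 3.14].

### API

Orientations are given as [roll, pitch, yaw] about the fixed x, y, z axes, in that order (R = Rz(yaw) Ry(pitch) Rx(roll)).
In Python, from cell import manip, vision, workorder gives the robot as it stands.
- The arm moves only by the tool carry_out, never from a script. Its argument "deltas" is a list of rows, each a list of 3 entries, a list of its own where there are three numbers: the shift along the tool's x, y, z in cm, then the turn about the tool's z in degrees, then the opening, from 0 (shut) to 1 (fully open). A call has 1 to 20 rows; each row shifts and turns the commanded pose from where the row before left it, along the tool's axes as they then stand; what a row does not reach is not made up. A row lasts 1/12 s, in which the tool goes at most 41.7 mm and 7.16 degrees, less where a joint would pass 70% of its speed; a pose out of reach is approached as far as the arm can. A call with a gripper value outside its range is refused whole. The fingers move at their own pace and stop on an object; "grip_force" is the grip in N (left out, the last holds). Time passes only in rows, so rows that do not move let the fingers close. It gives the time, the measured TCP pose, the force and the opening at its end, in the units of the state.
- manip.read_state(): the state, without advancing time (a new reading comes with each control period).
- vision.camera(name): name is "scene" or "side" or "wrist"; returns (picture, depth): 384x512x3 uint8, red, green, blue; 384x512 float32, mm along the optical axis (not along the pixel's ray), 0 where there is no reading.
- vision.calibration(name): a dict with "mtx" (3x3 intrinsics, pixels), "eye" and "orientation" of the camera in the world. Camera axes: x right, y down, z forward; pixel columns grow to the right and rows downward; lengths in mm; the calibration is good to about 2 mm. A picture is of the moment at which its call begins: read the wrist's pose just before it. calibration takes no time and is no camera call; for the wrist camera it gives the pose at the moment of the call.
- workorder.sign_off(): hands the job in, once; it reports no verdict.
The state is a dict: "clock": time; "joints": joint angles; "qd": joint speeds; "effort": joint torques, N m; "eef_pos": TCP position; "eef_rot": TCP orientation; "wrist_force": force on the tool from outside, world axes, zero at the start; "moment": the same for the moment, N m; "finger_gap": finger opening in mm.
Only numpy, scipy, OpenCV 4.12 (cv2) and the standard library are available. Lean on these libraries where they do the work, as an engineer would, in place of code of your own. Each camera call takes 0.05 s, during which the arm holds its last target.

### The job

The basket of the bench pad spinner has been put back but is riding on top of the three drive pins hidden beneath it. Turn it (pushing on a vane will do) until you feel it drop over the pins, stop there, and press it down, best on the hub, until it is fully home and level, using only light hand force, never near 50 N; then take the hand away. Leave the lid, the polish bottle and the wax tin where they are.

Things in the scene. Friction and masses are not known exactly. Their poses are not given: they have to be found in the camera images.
- spinner: the pad spinner: a round grey machine standing fixed on the bench, 294 mm across, with an open tub of 264 mm inside diameter whose rim is 167 mm above the bench. Origin: centre of its underside, on its upright axis; x points away from its control panel. Inside the tub a drive plate carries a spindle and three pins, all hidden under the basket
- seat (a point): point on the spinner's axis, 84 mm above the bench, on the drive plate: the basket's origin lies here when home. Three pins, 12 mm thick and tall, stand on the plate 120 degrees apart, 50 mm off the axis. The motor stopped at any angle, so where they stand is unknown and is not tied to any axes given; at most 120 degrees of turning finds them. The locked gearbox holds the plate; over 50 N would harm it
- basket: loose steel basket, about 0.5 kg, outside diameter 224 mm, wall 3 mm, height 96 mm, its floor 18 mm up. Origin: centre of its underside; z up its axis, x along one of three white vanes 120 degrees apart. Its bore turns on the spindle, either way. It starts 12 mm up, on the pin tops, its rim 25 mm above the tub's (home: 13 mm); riding, it turns under 1 to 6 N at a vane
- slot (a point): centre of one slot in the basket's underside, 50 mm along its x: a radial slot 16 mm wide straight below each vane, one for each pin. When the pins come under the slots the basket drops about 4 mm by itself onto a spring catch and no longer turns; the last 8 mm need pressing
- vane (a point): middle of the top edge of the vane on the basket's x axis: an upright radial rib on the inside of the wall, 10 mm thick, from 58 to 109 mm off the axis, its top 75 mm above the basket's origin (21 mm below the rim). The other two vanes are alike, at 120 degrees either way
- hub_top (a point): centre of the flat red cap, 40 mm across, on the white cone hub (80 mm across at the floor, 43 mm at the top); 58 mm above the basket's origin: the place to press. With the pins in the slots, 10 to 20 N pushes the basket past the catch and home
- lid: the spinner's loose grey lid, lying flat on the bench beside it, 292 mm across, 24 mm thick, with a black knob to 50 mm high; origin: centre of its underside; not to be moved
- polish: polish bottle, white with a yellow label, standing, 60 mm across, 165 mm high; origin: centre of its underside; not to be moved
- wax: flat wax tin with a blue band, 90 mm across, 48 mm high; origin: centre of its underside; not to be moved

How it is judged:
By the outcome, as a careful person would: the job done as asked, in the order asked, and still so for the second after the job is handed in, with the robot touching nothing.
It also fails if it takes over 56 s, if anything falls off the work surface, if the arm or the gripper's body presses on something with over 40 N, if the wrist force passes 120 N, or if a joint passes its speed limit or range.

## Working session

There is one attempt and no reset: what is moved stays moved. The work goes in short steps, Python scripts to look and compute and a tool call to move; the robot and the scene stay as the last step left them, time stands still between calls to the robot, and variables do not carry over. Pictures are saved under pics/ and viewed, and the job is handed in when it is done.

Besides the shell and the picture viewer there is one more tool, called as name([rows], argument=value, ...), one row to a line, values as JSON. carry_out: Moves the arm, as the interface text tells. Its arguments: {"type":"object","properties":{"deltas":{"type":"array","items":{"type":"array"}},"grip_force":{"type":"number"}},"required":["deltas"]}

```bash
ls; mkdir -p pics; python3 - <<'E'
from cell import manip, vision, workorder
import cv2,numpy as np
print(manip.read_state())
np.set_printoptions(precision=3,suppress=True)
for n in ("scene","side","wrist"):
    p,d=vision.camera(n); c=vision.calibration(n)
    cv2.imwrite(f"pics/{n}0.png",p[:,:,::-1]); np.savez(f"{n}0.npz",p=p,d=d,K=c["mtx"],eye=c["eye"],R=np.array(c["orientation"]))
    print(n,c)
E
```

```text
pics
{'clock': 0.0, 'joints': array([-1.30755587e+00,  3.00433130e-01,  1.52153850e+00, -1.06215012e-05,
        1.32071778e+00, -6.65915223e-02]), 'qd': array([-0.00113148,  0.00064543,  0.00053083, -0.00055417, -0.00048288,
       -0.00058063]), 'effort': array([ 7.35104804e-04, -5.31811559e+01, -3.52730942e+01,  7.08737341e-02,
        2.43776949e-02, -7.97226971e-05]), 'eef_pos': array([ 178.07662775, -520.13524093,  226.92516293]), 'eef_rot': array([-3.14049765e+00, -6.27149861e-05,  3.29834577e-01]), 'wrist_force': array([-0.6341811 ,  0.36022623,  0.56559868]), 'moment': array([-0.00579726, -0.03060801, -0.00439891]), 'finger_gap': 94.3355002806156}
scene {'mtx': array([[409.301,   0.   , 253.08 ],
       [  0.   , 409.301, 188.839],
       [  0.   ,   0.   ,   1.   ]]), 'eye': array([ 962.653,  737.88 , 1024.012]), 'orientation': array([-2.436, -0.012,  2.58 ])}
side {'mtx': array([[413.439,   0.   , 262.904],
       [  0.   , 413.439, 196.75 ],
       [  0.   ,   0.   ,   1.   ]]), 'eye': array([262.826, 822.155, 994.089]), 'orientation': array([-2.409,  0.006, -2.766])}
wrist {'mtx': array([[309.58 ,   0.   , 253.443],
       [  0.   , 309.58 , 192.892],
       [  0.   ,   0.   ,   1.   ]]), 'eye': array([ 250.805, -496.634,  384.806]), 'orientation': array([ 2.874,  0.001, -1.242])}
```

View pics/scene0.png

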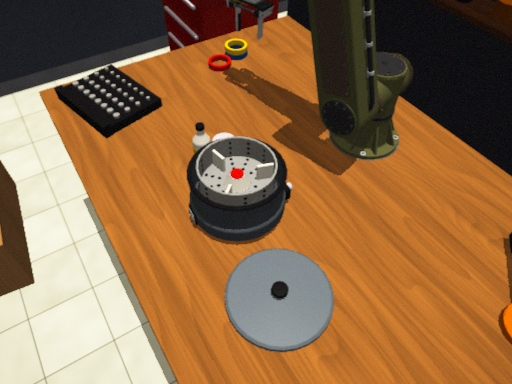

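View pics/side0.png

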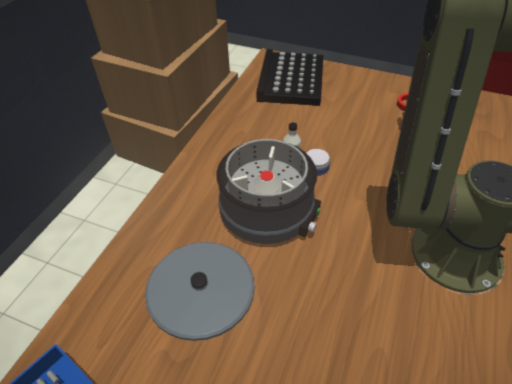

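View pics/wrist0.png

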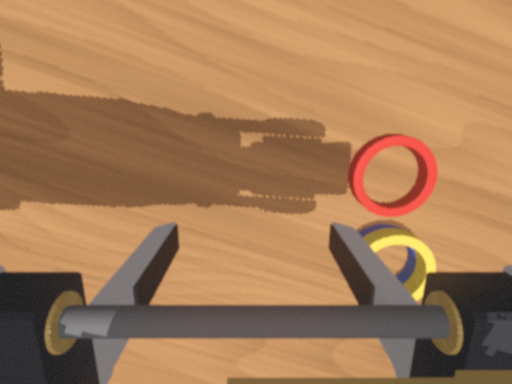

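The scene view shows the spinner with the red hub cap near (237,173). The lid is at (280,297), and the bottle (200,135) and wax tin (222,137) are behind the tub. In the side view the hub is near (266,175). Next I'll measure these.

```bash
cat > h.py <<'E'
import numpy as np,cv2
from scipy.spatial.transform import Rotation as Ro
np.set_printoptions(precision=1,suppress=True)
def load(n):
    z=np.load(n); return z["p"],z["d"],z["K"],z["eye"],Ro.from_euler('xyz',z["R"]).as_matrix()
def cast(u,v,K,eye,R,z):
    r=np.c_[np.atleast_1d(u),np.atleast_1d(v),np.ones(np.size(u))]@np.linalg.inv(K).T@R.T
    return eye+r*((z-eye[2])/r[:,2])[:,None]
def cloud(d,K,eye,R):
    v,u=np.mgrid[:d.shape[0],:d.shape[1]]
    r=np.dstack([u,v,np.ones_like(u)])@np.linalg.inv(K).T
    return (r*d[...,None])@R.T+eye
def red(p):
    h=cv2.cvtColor(p,cv2.COLOR_RGB2HSV); return ((h[...,0]<8)|(h[...,0]>172))&(h[...,1]>180)&(h[...,2]>120)
E
python3 - <<'E'
from h import *
for n,(u0,v0) in (("scene",(237,173)),("side",(266,175))):
    p,d,K,e,R=load(n+"0.npz"); P=cloud(d,K,e,R)
    m=red(p).copy(); w=np.zeros_like(m); w[v0-15:v0+15,u0-15:u0+15]=1; m&=w
    v,u=np.nonzero(m); print(n,m.sum(),u.mean(),v.mean(),cast(u.mean(),v.mean(),K,e,R,154),np.median(P[m],0))
    c=cast(u.mean(),v.mean(),K,e,R,154)[0]
    rr=np.hypot(P[...,0]-c[0],P[...,1]-c[1])
    rim=(rr<116)&(rr>105)&(P[...,2]>182); print("rim z",np.percentile(P[...,2][rim],[10,50,90]),rim.sum())
    vm=(rr<106)&(rr>60)&(abs(P[...,2]-171)<5); a=np.degrees(np.arctan2(P[...,1]-c[1],P[...,0]-c[0]))
    hist=np.histogram(a[vm],bins=72,range=(-180,180)); print([(int(hist[1][i]),int(k)) for i,k in enumerate(hist[0]) if k])
    # crop
    cr=p[v0-50:v0+75,u0-70:u0+90]; cv2.imwrite(f"pics/{n}crop.png",cv2.resize(cr,None,fx=5,fy=4.8,interpolation=cv2.INTER_CUBIC)[:,:,::-1])
    lz=(P[...,2]>10)&(P[...,2]<35)&(rr<500)&(rr>160); 
E
```

```text
scene 101 236.58415841584159 173.07920792079207 [[567.2  40.5 154. ]] [568.   42.3 156.1]
rim z [184.2 192.4 195.3] 743
[(-120, 1), (-90, 1), (-85, 14), (-80, 28), (-75, 1), (-70, 1), (-55, 1), (35, 6), (40, 20), (45, 5), (155, 35), (160, 22), (165, 1)]
side 68 266.25 175.30882352941177 [[566.5  40.1 154. ]] [566.   40.6 155.3]
rim z [184.1 191.6 194.6] 710
[(-85, 12), (-80, 24), (-75, 1), (35, 18), (40, 33), (45, 1), (155, 16), (160, 18), (165, 1)]
```

```bash
ls pics
```

```text
scene0.png
scenecrop.png
side0.png
sidecrop.png
wrist0.png
```

View pics/scenecrop.png

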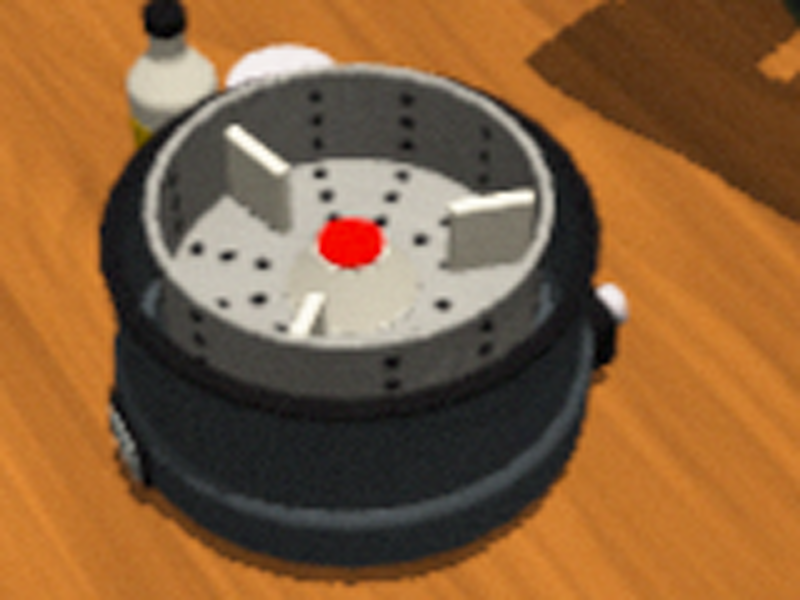

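View pics/sidecrop.png

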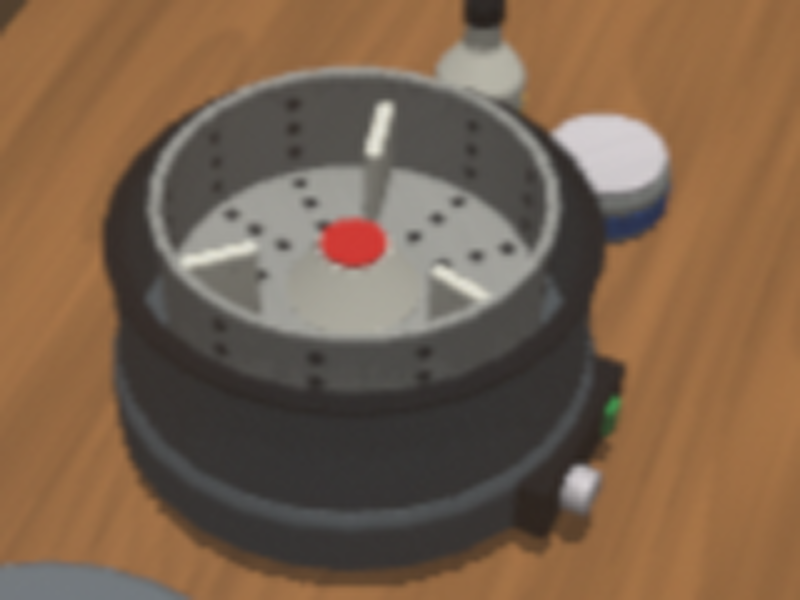

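Both views agree: the hub axis is at about (567, 40), the rim at about 192 mm (riding), and the vanes at about −80°, 40° and 159°. I'll hover over the 40° vane with the fingers straddling it.

carry_out([
  [[1.5,-1.1,-0.6],0,0.43],
  [[3.1,-2.15,-0.6],0,0.43],
  [[3.1,-2.15,-0.6],0,0.43],
  [[3.1,-2.15,-0.6],0,0.43],
  [[3.1,-2.15,-0.6],0,0.43],
  [[3.1,-2.15,-0.3],0,0.43],
  [[3.1,-2.15,0],0,0.43],
  [[3.1,-2.15,0],0,0.43],
  [[3.1,-2.15,0],0,0.43],
  [[3.1,-2.15,0],0,0.43],
  [[3.1,-2.15,0],0,0.43],
  [[3.1,-2.15,0],0,0.43],
  [[3.1,-2.15,0],0,0.43],
  [[3.1,-2.15,0],0,0.43],
  [[3.1,-2.15,0],0,0.43],
  [[3.1,-2.15,0],0,0.43],
  [[3.1,-2.15,0],0,0.43],
  [[3.1,-2.15,0],0,0.43],
  [[3.1,-2.15,0],0,0.43],
  [[3.1,-2.15,0],0,0.43],
])

```text
clock: 1.82
eef_pos: [614.4, 74.0, 260.1]
eef_rot: [-3.142, 0.0, 0.33]
wrist_force: [0.8, -1.2, 0.4]
finger_gap: 40.0
```

carry_out([
  [[2.4,-1.5,0],0,0.43],
  [[0,0,0],-7,0.43],
  [[0,0,0],-7,0.43],
  [[0,0,0],-7,0.43],
  [[0,0,0],0,0.43],
  [[0,0,0],0,0.43],
])

```text
clock: 2.32
eef_pos: [631.5, 94.1, 260.2]
eef_rot: [-3.141, 0.0, 0.692]
wrist_force: [0.9, -0.3, 0.0]
finger_gap: 40.7
```

```bash
cat > look.py <<'E'
import sys; from h import *
from cell import manip, vision
def look(tag,names=("wrist",)):
    for n in names:
        c=vision.calibration(n); p,d=vision.camera(n)
        cv2.imwrite(f"pics/{n}{tag}.png",p[:,:,::-1]); np.savez(f"{n}{tag}.npz",p=p,d=d,K=c["mtx"],eye=c["eye"],R=np.array(c["orientation"]))
E
python3 - <<'E'
from look import *
s=manip.read_state(); print(s["clock"],s["eef_pos"],np.degrees(s["eef_rot"]),s["wrist_force"],s["finger_gap"],s["joints"])
look("1")
p,d,K,e,R=load("wrist1.npz"); P=cloud(d,K,e,R); m=red(p); v,u=np.nonzero(m)
if m.sum():
    print(m.sum(),u.mean(),v.mean(),cast(u.mean(),v.mean(),K,e,R,154),np.median(P[m],0))
E
```

```text
2.3167 [631.5  94.1 260.2] [-180.     0.    39.7] [ 0.9 -0.3  0. ] 40.69933014815332 [ 0.1  0.5  1.2 -0.   1.5  1. ]
```

View pics/wrist1.png

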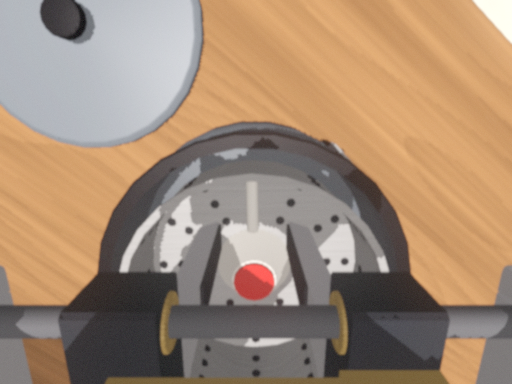

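The wrist view shows the vane (252, 182–232) centred between the fingers, with the hub at about (254, 281). I'll do a quick refinement and then go down.

```bash
python3 - <<'E'
from h import *
p,d,K,e,R=load("wrist1.npz"); h=cv2.cvtColor(p,cv2.COLOR_RGB2HSV)
m=((h[...,0]<8)|(h[...,0]>172))&(h[...,1]>130); m[:255]=0;m[310:]=0;m[:,:220]=0;m[:,290:]=0
v,u=np.nonzero(m); print(m.sum(),u.min(),u.max(),v.min(),v.max())
c=cast((u.min()+u.max())/2,(v.min()+v.max())/2,K,e,R,154)[0]; print(c)
a=cast([252,252.],[184,230.],K,e,R,171)-c; print(a,np.degrees(np.arctan2(a[:,1],a[:,0])),np.hypot(a[:,0],a[:,1]))
E
```

```text
1076 235 273 264 299
[567.1  39.1 154. ]
[[76.3 65.4 17. ]
 [45.  39.6 17. ]] [40.6 41.3] [100.5  60. ]
```

carry_out([
  [[0,0,1.5],0,0.43],
  [[0,0,2],0,0.43],
  [[0,0,2],0,0.43],
  [[0,0,1.5],0,0.43],
  [[0,0,1],0,0.43],
  [[0,0,0.8],0,0.43],
  [[0,0,0],0,0.43],
  [[0,0,0],0,0.43],
])

```text
clock: 3.03
eef_pos: [631.7, 94.1, 172.9]
eef_rot: [3.141, -0.0, 0.695]
wrist_force: [0.5, 0.6, 0.3]
finger_gap: 40.3
```

carry_out([
  [[0,-0.3,0],0,0.43],
  [[0,-0.3,0],0,0.43],
  [[0,-0.3,0],0,0.43],
  [[0,-0.2,0],0,0.43],
  [[0,0,0],0,0.43],
  [[0,0,0],0,0.43],
])

```text
clock: 3.53
eef_pos: [624.5, 102.7, 172.7]
eef_rot: [3.141, -0.0, 0.697]
wrist_force: [-0.7, 1.1, 1.6]
finger_gap: 40.5
```

carry_out([
  [[0,-0.15,0],0,0.43],
  [[0,-0.15,0],0,0.43],
  [[0,-0.1,0],0,0.43],
  [[0,0,0],0,0.43],
])

```text
clock: 3.87
eef_pos: [621.8, 105.8, 172.4]
eef_rot: [-3.142, 0.0, 0.696]
wrist_force: [-0.0, -0.1, -0.1]
finger_gap: 40.6
```

carry_out([
  [[-0.035,-0.183,0],-1.25,0.43],
  [[-0.035,-0.183,0],-1.25,0.43],
  [[-0.035,-0.183,0],-1.25,0.43],
  [[-0.035,-0.183,0],-1.25,0.43],
])

```text
clock: 4.2
eef_pos: [615.9, 110.1, 172.4]
eef_rot: [3.141, 0.0, 0.786]
wrist_force: [0.3, -1.7, -0.5]
finger_gap: 40.8
```

```bash
cat > chk.py <<'E'
from look import *
import sys
def st():
    s=manip.read_state(); p=s["eef_pos"]-[567,40,0]; y=s["eef_rot"][2]; t=np.array([-np.sin(y),np.cos(y)])
    print("t",s["clock"],"r",np.hypot(*p[:2]).round(1),"pol",np.degrees(np.arctan2(p[1],p[0])).round(1),"yaw",np.degrees(y).round(1),"tool x,tang",p[0]*np.cos(y)+p[1]*np.sin(y),p[:2]@t,"z",p[2].round(1),"F",s["wrist_force"],"Ft",(s["wrist_force"][:2]@t).round(1),"M",s["moment"],"gap",round(s["finger_gap"],1))
if __name__=="__main__":
    st(); look(sys.argv[1],("scene","side"))
    for n in ("scene","side"):
        p,d,K,e,R=load(n+sys.argv[1]+".npz"); P=cloud(d,K,e,R)
        rr=np.hypot(P[...,0]-567,P[...,1]-40); a=np.degrees(np.arctan2(P[...,1]-40,P[...,0]-567))
        vm=(rr<105)&(rr>62)&(abs(P[...,2]-169)<6)
        wt=(p.min(2)>140)
        for c in (-80,40,160):
            for k in range(1):
                pass
        H=np.histogram(a[vm&wt],bins=72,range=(-180,180)); print(n,[(int(H[1][i])+2,int(k)) for i,k in enumerate(H[0]) if k>3])
        rim=(rr<114)&(rr>108)&(P[...,2]>178); print("rim z",np.percentile(P[...,2][rim],[25,50,75]))
E
python3 chk.py 2
```

```text
t 4.2 r 85.4 pol 55.1 yaw 45.0 tool x,tang 84.12061272875421 14.965166682674163 z 172.4 F [ 0.3 -1.7 -0.5] Ft -1.4 M [-0.4 -0.1 -0.1] gap 40.8
scene []
rim z [193.1 291.7 433.3]
side [(-78, 20), (-73, 10)]
rim z [189.6 193.9 305.6]
```

carry_out([
  [[-0.035,-0.183,0],-1.25,0.43],
  [[-0.035,-0.183,0],-1.25,0.43],
  [[-0.035,-0.183,0],-1.25,0.43],
  [[-0.035,-0.183,0],-1.25,0.43],
])

```text
clock: 4.63
eef_pos: [609.6, 114.2, 172.5]
eef_rot: [3.142, -0.0, 0.873]
wrist_force: [0.9, -1.8, -0.3]
finger_gap: 40.7
```

```bash
python3 chk.py 3
```

```text
t 4.6333 r 85.5 pol 60.1 yaw 50.0 tool x,tang 84.20851995486441 15.014187445076809 z 172.5 F [ 0.9 -1.8 -0.3] Ft -1.8 M [-0.4 -0.2 -0. ] gap 40.7
scene [(-73, 4)]
rim z [192.8 289.  381.4]
side [(-73, 19), (-68, 9), (172, 6)]
rim z [189.  193.7 300.2]
```

The basket turns with about 2 N. I'll continue in 5° steps, watching the force.

carry_out([
  [[-0.035,-0.183,0],-1.25,0.43],
  [[-0.035,-0.183,0],-1.25,0.43],
  [[-0.035,-0.183,0],-1.25,0.43],
  [[-0.035,-0.183,0],-1.25,0.43],
])

```text
clock: 5.07
eef_pos: [603.0, 117.7, 172.5]
eef_rot: [3.142, -0.0, 0.96]
wrist_force: [1.4, -0.5, 0.0]
finger_gap: 40.1
```

carry_out([
  [[-0.035,-0.183,0],-1.25,0.43],
  [[-0.035,-0.183,0],-1.25,0.43],
  [[-0.035,-0.183,0],-1.25,0.43],
  [[-0.035,-0.183,0],-1.25,0.43],
])

```text
clock: 5.4
eef_pos: [596.1, 120.5, 172.5]
eef_rot: [3.142, -0.0, 1.048]
wrist_force: [1.6, -0.7, 0.4]
finger_gap: 40.7
```

carry_out([
  [[-0.035,-0.183,0],-1.25,0.43],
  [[-0.035,-0.183,0],-1.25,0.43],
  [[-0.035,-0.183,0],-1.25,0.43],
  [[-0.035,-0.183,0],-1.25,0.43],
])

```text
clock: 5.73
eef_pos: [589.0, 122.7, 172.5]
eef_rot: [3.142, -0.0, 1.135]
wrist_force: [2.2, -0.9, 1.5]
finger_gap: 40.2
```

carry_out([
  [[-0.035,-0.183,0],-1.25,0.43],
  [[-0.035,-0.183,0],-1.25,0.43],
  [[-0.035,-0.183,0],-1.25,0.43],
  [[-0.035,-0.183,0],-1.25,0.43],
])

```text
clock: 6.07
eef_pos: [581.7, 124.3, 172.5]
eef_rot: [3.142, -0.0, 1.222]
wrist_force: [1.6, -0.9, -0.3]
finger_gap: 40.5
```

carry_out([
  [[-0.035,-0.183,0],-1.25,0.43],
  [[-0.035,-0.183,0],-1.25,0.43],
  [[-0.035,-0.183,0],-1.25,0.43],
  [[-0.035,-0.183,0],-1.25,0.43],
])

```text
clock: 6.4
eef_pos: [574.3, 125.3, 172.5]
eef_rot: [3.142, -0.0, 1.309]
wrist_force: [1.9, -0.4, 0.3]
finger_gap: 40.6
```

carry_out([
  [[-0.035,-0.183,0],-1.25,0.43],
  [[-0.035,-0.183,0],-1.25,0.43],
  [[-0.035,-0.183,0],-1.25,0.43],
  [[-0.035,-0.183,0],-1.25,0.43],
])

```text
clock: 6.73
eef_pos: [566.8, 125.5, 172.5]
eef_rot: [3.142, -0.0, 1.397]
wrist_force: [2.2, 0.4, 0.3]
finger_gap: 40.5
```

carry_out([
  [[-0.035,-0.183,0],-1.25,0.43],
  [[-0.035,-0.183,0],-1.25,0.43],
  [[-0.035,-0.183,0],-1.25,0.43],
  [[-0.035,-0.183,0],-1.25,0.43],
])

```text
clock: 7.07
eef_pos: [559.4, 125.2, 172.4]
eef_rot: [-3.142, -0.0, 1.484]
wrist_force: [1.7, -0.7, 0.6]
finger_gap: 40.8
```

```bash
python3 chk.py 4
```

```text
t 7.0667 r 85.5 pol 95.1 yaw 85.0 tool x,tang 84.19242525012207 14.98904323445842 z 172.4 F [ 1.7 -0.7  0.6] Ft -1.7 M [-0.  -0.5 -0. ] gap 40.8
scene [(-38, 26), (-33, 22)]
rim z [191.7 263.4 338.1]
side [(-158, 21), (-153, 13)]
rim z [190.5 195.1 298. ]
```

carry_out([
  [[-0.035,-0.183,0],-1.25,0.43],
  [[-0.035,-0.183,0],-1.25,0.43],
  [[-0.035,-0.183,0],-1.25,0.43],
  [[-0.035,-0.183,0],-1.25,0.43],
])

```text
clock: 7.5
eef_pos: [552.0, 124.2, 172.4]
eef_rot: [-3.141, -0.0, 1.571]
wrist_force: [1.9, -0.2, 0.2]
finger_gap: 40.3
```

carry_out([
  [[-0.035,-0.183,0],-1.25,0.43],
  [[-0.035,-0.183,0],-1.25,0.43],
  [[-0.035,-0.183,0],-1.25,0.43],
  [[-0.035,-0.183,0],-1.25,0.43],
])

```text
clock: 7.83
eef_pos: [544.7, 122.6, 172.4]
eef_rot: [-3.142, -0.0, 1.659]
wrist_force: [1.7, 0.9, 0.6]
finger_gap: 40.7
```

carry_out([
  [[-0.035,-0.183,0],-1.25,0.43],
  [[-0.035,-0.183,0],-1.25,0.43],
  [[-0.035,-0.183,0],-1.25,0.43],
  [[-0.035,-0.183,0],-1.25,0.43],
])

```text
clock: 8.17
eef_pos: [537.6, 120.3, 172.4]
eef_rot: [-3.142, -0.0, 1.746]
wrist_force: [2.3, 0.6, -0.9]
finger_gap: 40.5
```

carry_out([
  [[-0.035,-0.183,0],-1.25,0.43],
  [[-0.035,-0.183,0],-1.25,0.43],
  [[-0.035,-0.183,0],-1.25,0.43],
  [[-0.035,-0.183,0],-1.25,0.43],
])

```text
clock: 8.5
eef_pos: [530.7, 117.4, 172.4]
eef_rot: [-3.142, -0.0, 1.833]
wrist_force: [1.2, 1.6, -0.9]
finger_gap: 40.4
```

carry_out([
  [[-0.035,-0.183,0],-1.25,0.43],
  [[-0.035,-0.183,0],-1.25,0.43],
  [[-0.035,-0.183,0],-1.25,0.43],
  [[-0.035,-0.183,0],-1.25,0.43],
])

```text
clock: 8.83
eef_pos: [524.1, 113.9, 172.4]
eef_rot: [-3.141, -0.0, 1.92]
wrist_force: [1.7, 0.7, -0.4]
finger_gap: 40.3
```

carry_out([
  [[-0.035,-0.183,0],-1.25,0.43],
  [[-0.035,-0.183,0],-1.25,0.43],
  [[-0.035,-0.183,0],-1.25,0.43],
  [[-0.035,-0.183,0],-1.25,0.43],
])

```text
clock: 9.17
eef_pos: [517.9, 109.9, 172.5]
eef_rot: [3.142, -0.0, 2.008]
wrist_force: [1.3, 2.0, -1.7]
finger_gap: 40.7
```

carry_out([
  [[-0.035,-0.183,0],-1.25,0.43],
  [[-0.035,-0.183,0],-1.25,0.43],
  [[-0.035,-0.183,0],-1.25,0.43],
  [[-0.035,-0.183,0],-1.25,0.43],
])

```text
clock: 9.5
eef_pos: [512.0, 105.4, 172.5]
eef_rot: [3.142, -0.0, 2.095]
wrist_force: [1.0, 2.5, -1.0]
finger_gap: 40.4
```

carry_out([
  [[-0.035,-0.183,0],-1.25,0.43],
  [[-0.035,-0.183,0],-1.25,0.43],
  [[-0.035,-0.183,0],-1.25,0.43],
  [[-0.035,-0.183,0],-1.25,0.43],
])

```text
clock: 9.83
eef_pos: [506.5, 100.1, 172.4]
eef_rot: [-3.141, 0.0, 2.182]
wrist_force: [0.6, -0.1, -0.5]
finger_gap: 40.6
```

The tangential force fell to about zero, so the basket may have dropped. I'll look.

```bash
python3 chk.py 5; python3 -c "
import cv2
for n,(u,v) in (('scene',(237,173)),('side',(266,175))):
    a=cv2.imread(f'pics/{n}5.png')[v-50:v+75,u-70:u+90]; cv2.imwrite(f'pics/{n}5c.png',cv2.resize(a,None,fx=5,fy=4.8,interpolation=cv2.INTER_CUBIC))
"
```

```text
t 9.8333 r 85.3 pol 135.2 yaw 125.0 tool x,tang 83.96365306246324 15.094111110497112 z 172.4 F [ 0.6 -0.1 -0.5] Ft -0.4 M [-0.  -0.1  0. ] gap 40.6
scene [(-118, 12), (-113, 19), (2, 4), (7, 24), (12, 6)]
rim z [186.9 189.7 294. ]
side [(2, 11), (7, 28)]
rim z [186.4 260.9 294.6]
```

View pics/side5c.png

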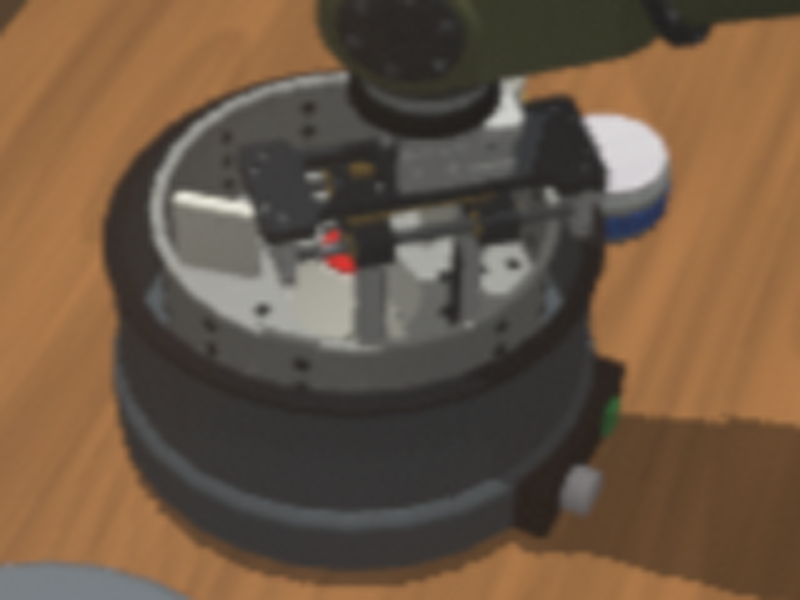

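The rim readings are about 4 mm lower, and the side view shows the basket sitting lower. I'll back off from the vane, lift straight up and verify.

carry_out([
  [[0,0.3,0],0,0.43],
  [[0,0.5,0],0,0.43],
  [[0,0,0],0,0.43],
  [[0,0,-1],0,0.43],
  [[0,0,-2.5],0,0.43],
  [[0,0,-2.5],0,0.43],
  [[0,0,-2.5],0,0.43],
  [[0,0,-1],0,0.2],
  [[0,0,0],0,0],
  [[0,0,0],0,0],
])

```text
clock: 10.77
eef_pos: [513.1, 105.0, 266.9]
eef_rot: [-3.141, -0.0, 2.18]
wrist_force: [-0.2, -0.6, -0.7]
finger_gap: 24.1
```

```bash
cat > level.py <<'E'
from look import *
import sys
def fit(tag):
    for n in ("scene","side"):
        p,d,K,e,R=load(n+tag+".npz"); P=cloud(d,K,e,R)
        rr=np.hypot(P[...,0]-567,P[...,1]-40.5); a=np.degrees(np.arctan2(P[...,1]-40,P[...,0]-567))
        rim=(rr<113.5)&(rr>107)&(P[...,2]>172)&(P[...,2]<200)
        out=[]
        for b in range(-180,180,30):
            q=rim&(a>=b)&(a<b+30)
            out.append((b,int(q.sum()),float(np.percentile(P[...,2][q],80).round(1)) if q.sum()>8 else None))
        fl=(rr<105)&(rr>55)&(P[...,2]>90)&(P[...,2]<125)
        Q=P[fl]; A=np.c_[Q[:,:2]-[567,40.5],np.ones(len(Q))]; 
        co=np.linalg.lstsq(A,Q[:,2],rcond=None)[0]; g=abs(A@co-Q[:,2])<2; co=np.linalg.lstsq(A[g],Q[g,2],rcond=None)[0]
        h=cv2.cvtColor(p,cv2.COLOR_RGB2HSV); rd=((h[...,0]<8)|(h[...,0]>172))&(h[...,1]>130)&(rr<25)
        vm=(rr<105)&(rr>62)&(P[...,2]<177)&(P[...,2]>150)&(p.min(2)>150)
        H=np.histogram(a[vm],bins=72,range=(-180,180))
        print(n,tag,"floor z",co[2].round(1),"tilt deg",np.degrees(np.hypot(co[0],co[1])).round(2),g.sum(),"hub z",np.median(P[rd][:,2]).round(1) if rd.sum() else None,rd.sum(),"\n rim",out,"\n vane",[(int(H[1][i])+2,int(k)) for i,k in enumerate(H[0]) if k>5])
if __name__=="__main__":
    s=manip.read_state(); print(s["clock"],s["eef_pos"],np.degrees(s["eef_rot"]),s["wrist_force"],s["finger_gap"])
    look(sys.argv[1],("scene","side","wrist")); fit("0"); fit(sys.argv[1])
E
python3 level.py 6
```

```text
10.7667 [513.1 105.  266.9] [-180.    -0.   124.9] [-0.2 -0.6 -0.7] 24.100945211454558
scene 0 floor z 116.2 tilt deg 0.25 641 hub z 156.0 108 
 rim [(-180, 91, 192.4), (-150, 101, 191.8), (-120, 101, 192.7), (-90, 90, 193.1), (-60, 61, 194.0), (-30, 39, 194.7), (0, 86, 193.4), (30, 114, 193.0), (60, 112, 193.7), (90, 77, 194.3), (120, 30, 194.5), (150, 58, 193.9)] 
 vane [(-83, 6), (-78, 27), (37, 6), (42, 19), (157, 26), (162, 19)]
side 0 floor z 115.5 tilt deg 0.36 535 hub z 155.2 98 
 rim [(-180, 39, 193.8), (-150, 74, 192.6), (-120, 92, 191.1), (-90, 109, 189.9), (-60, 109, 191.5), (-30, 80, 192.3), (0, 40, 193.9), (30, 45, 193.8), (60, 100, 192.8), (90, 118, 192.3), (120, 106, 192.7), (150, 77, 193.0)] 
 vane [(-83, 14), (-78, 18), (37, 15), (42, 23), (157, 8), (162, 18)]
scene 6 floor z 111.5 tilt deg 1.29 582 hub z 150.0 105 
 rim [(-180, 0, None), (-150, 24, 185.2), (-120, 79, 186.7), (-90, 59, 188.7), (-60, 35, 190.1), (-30, 29, 190.7), (0, 62, 189.7), (30, 92, 189.5), (60, 89, 188.6), (90, 43, 187.7), (120, 17, 188.3), (150, 28, 186.5)] 
 vane [(-118, 13), (-113, 20), (7, 21), (12, 6)]
side 6 floor z 110.5 tilt deg 0.97 490 hub z 149.7 87 
 rim [(-180, 29, 186.8), (-150, 54, 185.8), (-120, 25, 183.9), (-90, 16, 188.1), (-60, 31, 183.6), (-30, 70, 188.2), (0, 44, 189.5), (30, 43, 189.0), (60, 70, 187.7), (90, 81, 186.6), (120, 67, 186.7), (150, 45, 186.4)] 
 vane [(-118, 7), (-113, 9), (2, 12), (7, 24)]
```

View pics/side6.png

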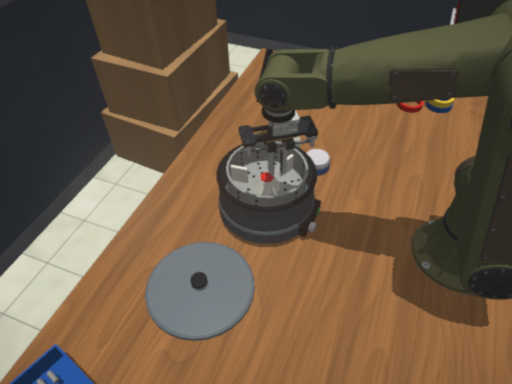

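View pics/wrist6.png

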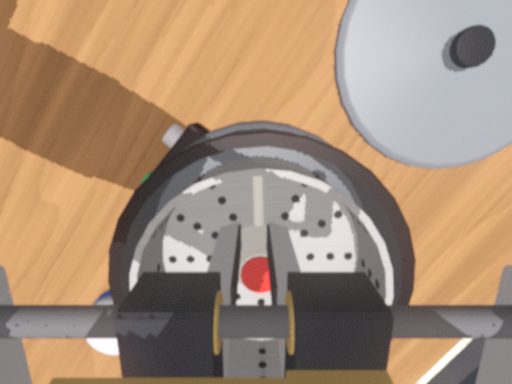

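The drop is confirmed: floor and hub are about 5 mm lower, the vanes are at about 7°, −114° and 127°, and the tilt is about 1° on the catch. Now I'll move over the hub with the fingers shut.

carry_out([
  [[-1.4,0.12,0],0,0],
  [[-2.1,0.18,0],0,0],
  [[-2.1,0.18,0],0,0],
  [[-1.8,0.16,0],0,0],
  [[-1,0.08,0],0,0],
  [[0,0,0],0,0],
  [[0,0,1],0,0],
  [[0,0,2],0,0],
  [[0,0,2],0,0],
  [[0,0,2],0,0],
  [[0,0,1.2],0,0],
  [[0,0,0.5],0,0],
  [[0,0,0],0,0],
  [[0,0,0],0,0],
])

```text
clock: 12.08
eef_pos: [567.3, 40.4, 181.1]
eef_rot: [3.141, 0.0, 2.18]
wrist_force: [-0.2, 0.2, 0.2]
finger_gap: 0.3
```

carry_out([
  [[0,0,0.15],0,0],
  [[0,0,0.15],0,0],
  [[0,0,0.1],0,0],
  [[0,0,0],0,0],
])

```text
clock: 12.42
eef_pos: [567.2, 40.2, 176.5]
eef_rot: [3.141, 0.0, 2.18]
wrist_force: [1.2, -0.5, 0.7]
finger_gap: 0.5
```

carry_out([
  [[0,0,0.1],0,0],
  [[0,0,0.1],0,0],
  [[0,0,0.1],0,0],
  [[0,0,0],0,0],
])

```text
clock: 12.75
eef_pos: [567.1, 40.2, 173.2]
eef_rot: [-3.141, -0.0, 2.18]
wrist_force: [-0.3, 0.4, 0.7]
finger_gap: 0.4
```

carry_out([
  [[0,0,0.08],0,0],
  [[0,0,0.07],0,0],
  [[0,0,0],0,0],
])

```text
clock: 13.0
eef_pos: [567.1, 40.2, 171.8]
eef_rot: [-3.141, -0.0, 2.18]
wrist_force: [0.2, -0.9, 1.0]
finger_gap: 0.6
```

carry_out([
  [[0,0,0.05],0,0],
  [[0,0,0.05],0,0],
  [[0,0,0],0,0],
])

```text
clock: 13.25
eef_pos: [567.2, 40.2, 170.9]
eef_rot: [3.142, 0.0, 2.18]
wrist_force: [-1.0, -0.0, -0.4]
finger_gap: 0.4
```

carry_out([
  [[0,0,0.05],0,0],
  [[0,0,0.05],0,0],
  [[0,0,0],0,0],
])

```text
clock: 13.5
eef_pos: [567.6, 40.2, 170.6]
eef_rot: [3.14, 0.001, 2.18]
wrist_force: [0.3, -0.6, 5.4]
finger_gap: 0.0
```

carry_out([
  [[0,0,0.05],0,0],
  [[0,0,0.04],0,0],
  [[0,0,0],0,0],
])

```text
clock: 13.75
eef_pos: [568.0, 40.2, 170.4]
eef_rot: [3.139, 0.002, 2.18]
wrist_force: [1.0, 0.2, 9.3]
finger_gap: 1.0
```

carry_out([
  [[0,0,0.05],0,0],
  [[0,0,0.03],0,0],
  [[0,0,0],0,0],
])

```text
clock: 14.0
eef_pos: [568.2, 40.3, 170.1]
eef_rot: [3.138, 0.002, 2.18]
wrist_force: [0.4, 1.0, 13.6]
finger_gap: 0.5
```

carry_out([
  [[0,0,0.05],0,0],
  [[0,0,0.03],0,0],
  [[0,0,0],0,0],
])

```text
clock: 14.25
eef_pos: [568.3, 40.3, 169.4]
eef_rot: [3.138, 0.002, 2.18]
wrist_force: [1.8, 0.8, 9.1]
finger_gap: -0.1
```

The basket is passing the catch. I'll follow it down.

carry_out([
  [[0,0,0.08],0,0],
  [[0,0,0.08],0,0],
  [[0,0,0],0,0],
])

```text
clock: 14.5
eef_pos: [567.2, 40.2, 165.9]
eef_rot: [3.141, 0.0, 2.18]
wrist_force: [0.1, -0.1, 1.8]
finger_gap: 0.9
```

carry_out([
  [[0,0,0.08],0,0],
  [[0,0,0.08],0,0],
  [[0,0,0],0,0],
])

```text
clock: 14.75
eef_pos: [567.5, 40.2, 164.3]
eef_rot: [3.141, 0.0, 2.18]
wrist_force: [2.3, 0.2, 2.6]
finger_gap: 0.3
```

carry_out([
  [[0,0,0.05],0,0],
  [[0,0,0.05],0,0],
  [[0,0,0],0,0],
])

```text
clock: 15.0
eef_pos: [567.5, 40.2, 164.2]
eef_rot: [3.141, 0.001, 2.18]
wrist_force: [-0.8, -0.9, 11.5]
finger_gap: 0.5
```

It has hit the bottom: hub at 142.2 mm against 142 nominal. One slightly firmer press, then up.

carry_out([
  [[0,0,0.05],0,0],
  [[0,0,0.03],0,0],
  [[0,0,0],0,0],
])

```text
clock: 15.25
eef_pos: [567.5, 40.2, 164.1]
eef_rot: [3.14, 0.001, 2.18]
wrist_force: [-4.6, -1.4, 18.5]
finger_gap: 0.8
```

carry_out([
  [[0,0,-0.2],0,0],
  [[0,0,-0.4],0,0],
  [[0,0,-1.5],0,0],
  [[0,0,-3],0,0],
  [[0,0,-3],0,0],
  [[0,0,-3],0,0],
  [[0,0,-3],0,0],
  [[-2,0,0],0,0],
  [[-4,0,0],0,0],
  [[-4,0,0],0,0],
  [[-4,0,0],0,0],
  [[-4,0,0],0,0],
  [[-2,0,0],0,0],
  [[0,0,0],0,0],
  [[0,0,0],0,0],
])

```text
clock: 16.5
eef_pos: [681.5, -124.5, 302.0]
eef_rot: [-3.14, -0.002, 2.179]
wrist_force: [-0.1, 0.6, -0.5]
finger_gap: 0.6
```

```bash
python3 level.py 7
```

```text
16.5 [ 681.5 -124.5  302. ] [-179.9   -0.1  124.8] [-0.1  0.6 -0.5] 0.6480884734896383
scene 0 floor z 116.2 tilt deg 0.25 641 hub z 156.0 108 
 rim [(-180, 91, 192.4), (-150, 101, 191.8), (-120, 101, 192.7), (-90, 90, 193.1), (-60, 61, 194.0), (-30, 39, 194.7), (0, 86, 193.4), (30, 114, 193.0), (60, 112, 193.7), (90, 77, 194.3), (120, 30, 194.5), (150, 58, 193.9)] 
 vane [(-83, 6), (-78, 27), (37, 6), (42, 19), (157, 26), (162, 19)]
side 0 floor z 115.5 tilt deg 0.36 535 hub z 155.2 98 
 rim [(-180, 39, 193.8), (-150, 74, 192.6), (-120, 92, 191.1), (-90, 109, 189.9), (-60, 109, 191.5), (-30, 80, 192.3), (0, 40, 193.9), (30, 45, 193.8), (60, 100, 192.8), (90, 118, 192.3), (120, 106, 192.7), (150, 77, 193.0)] 
 vane [(-83, 14), (-78, 18), (37, 15), (42, 23), (157, 8), (162, 18)]
scene 7 floor z 106.0 tilt deg 1.57 504 hub z 143.6 109 
 rim [(-180, 51, 182.4), (-150, 61, 182.3), (-120, 52, 182.2), (-90, 51, 182.5), (-60, 43, 182.9), (-30, 35, 182.9), (0, 48, 182.8), (30, 55, 182.5), (60, 43, 182.3), (90, 35, 182.6), (120, 20, 182.5), (150, 33, 182.2)] 
 vane [(-118, 10), (-113, 20), (2, 6), (7, 24), (12, 6), (122, 14), (127, 29)]
side 7 floor z 105.4 tilt deg 1.28 415 hub z 142.9 96 
 rim [(-180, 33, 181.5), (-150, 40, 181.7), (-120, 51, 181.4), (-90, 55, 182.0), (-60, 51, 181.3), (-30, 42, 181.6), (0, 30, 183.0), (30, 34, 181.9), (60, 48, 181.4), (90, 53, 181.6), (120, 54, 182.2), (150, 42, 181.2)] 
 vane [(-118, 10), (-113, 22), (2, 11), (7, 29), (122, 7), (127, 13)]
```

View pics/side7.png

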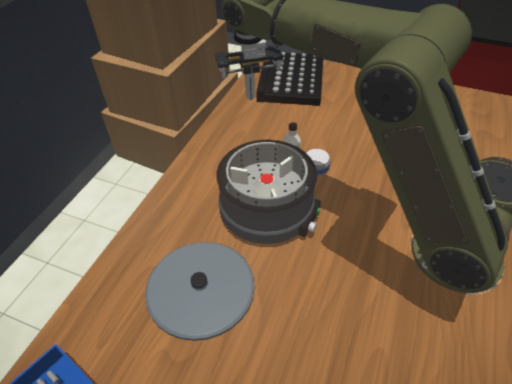

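View pics/scene7.png

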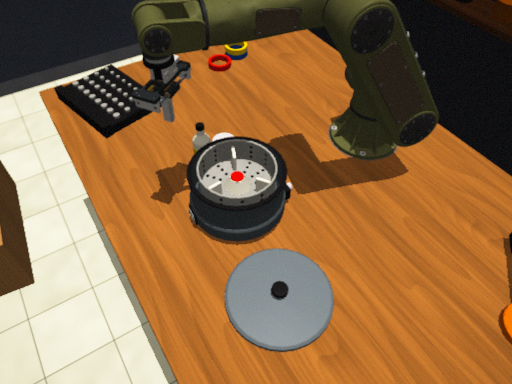

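The hub fell 12.3 mm in both views and the rim reads uniform to within about 0.5 mm. My floor-plane fit disagrees, probably because its window includes the cone and vanes. I'll recheck with a robust mask before signing off.

```bash
python3 - <<'E'
from h import *
for t,zf,zr in (("0",114,192),("7",102,180)):
  for n in ("scene","side"):
    p,d,K,e,R=load(n+t+".npz"); P=cloud(d,K,e,R); rr=np.hypot(P[...,0]-567,P[...,1]-40.5)
    for nm,m in (("floor",(rr<100)&(rr>48)&(abs(P[...,2]-zf)<5)),("rim",(rr<114)&(rr>106)&(abs(P[...,2]-zr)<5))):
        Q=P[m]; A=np.c_[Q[:,:2]-[567,40.5],np.ones(len(Q))]; g=np.ones(len(Q),bool)
        for _ in range(8):
            co=np.linalg.lstsq(A[g],Q[g,2],rcond=None)[0]; r=A@co-Q[:,2]; g=abs(r)<max(1.2,1.5*np.median(abs(r)))
        print(t,n,nm,co[2].round(1),"tilt",np.degrees(co[:2]).round(2),g.sum())
    # lid etc. unchanged
    if t=="7":
        p0=load(n+"0.npz")[0]; df=np.abs(p.astype(int)-p0).max(2)>40
        reg={"scene":{"lid":(250,345,225,333),"bottle/wax":(120,150,190,235)},"side":{"lid":(243,335,147,255),"bottle/wax":(120,172,285,330)}}[n]
        print({k:int(df[a:b,c:f].sum()) for k,(a,b,c,f) in reg.items()})
E
```

```text
0 scene floor 115.9 tilt [0.1 0.1] 615
0 scene rim 193.3 tilt [-0.2  0.1] 338
0 side floor 115.1 tilt [0.1 0. ] 484
0 side rim 192.7 tilt [ 0.1 -0.1] 337
7 scene floor 104.0 tilt [-0.1  0.1] 544
7 scene rim 181.8 tilt [ 0.  -0.1] 322
{'lid': 0, 'bottle/wax': 281}
7 side floor 103.3 tilt [-0.   0.1] 556
7 side rim 180.7 tilt [ 0.1 -0. ] 324
{'lid': 0, 'bottle/wax': 275}
```

The floor is level to about 0.1° and 11.9 mm lower. The bottle cap is at (293,127) and the tin at (317,160) in the side view, as at the start, so the pixel differences there are the rim and shadow.

```bash
python3 -c "
from cell import workorder; print(workorder.sign_off())"
```

```text
the job is handed in; nothing more can be done
None
```

The basket is home and level on the drive pins, and the job is handed in at about 16.6 s of the 56 s allowed.

- **Turning:** I pushed one vane about 85° anticlockwise in 5° steps, with about 2 N at the vane. When the push force vanished I stopped, and the pictures showed the basket about 5 mm lower on the catch.
- **Pressing:** I pressed the hub with closed fingers. The catch gave at about 14 N, and the highest reading was 18.5 N once it had bottomed. Force was only read at the end of each short move. I then took the hand well clear.
- **Height:** At the bottom of the press the hub cap was at about 142 mm, as expected for home. Floor and rim are about 12 mm lower than at the start in both camera views.
- **Level:** Floor and rim are tilted by about 0.1°. My first floor fit gave about 1.5°, but it disagreed with the uniform rim. A tighter mask that left out more of the hub cone and vanes removed the tilt.
- **Other objects:** The lid's pixels are unchanged. The image comparison around the bottle and wax tin did show differences. I put these down to the basket rim and the arm's shadow, because by eye both objects were in the same place.

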